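# Set up the counting cup and put the couplings away

### The job

Turn the upside-down square metal cup mouth up and set it gently on the middle of the counting scale's pan, then put the bolt into it, head down. Stand both pipe couplings on end in the blue bin, in either order, and leave the carton, the tape roll and the jar where they are. The scale is delicate: drop nothing onto it or into the cup.

Things in the scene. Friction and masses are not known exactly. Their poses are not given: they have to be found in the camera images.
- cup: Square open cup of bare sheet metal, 52 x 52 mm outside, 72 mm tall, walls and base 3 mm thick (opening 46 x 46 mm, inside depth 69 mm), 0.22 kg, loose, no handle. Starts mouth-down on the bench; lies stably on a flat side. Origin: centre of the mouth, in the plane of the rim; z points from mouth to base (up while mouth-down); x, y square to its sides. Its final yaw does not matter.
- scale: Counting scale, fixed to the bench: grey body 170 x 170 mm with a flat steel pan of the same 170 x 170 mm on top, the pan surface 50 mm above the bench; a low console (45 x 150 mm, 37 mm high) sticks out on its +x side. Origin: centre of its underside, on the bench; x and y along its sides, z up.
- pan (a point): Centre of the scale's pan, on its upper surface; axes as the scale's.
- bolt: Big plain steel hex bolt, 100 mm long, loose, 0.3 kg: hex head 13 mm thick and 30 mm across corners, shank 18 mm in diameter. Stands on its head, shank up. Origin: centre of the head's outer face, on the bench; z runs along the shank from head to tip. In the cup it sticks out about 31 mm above the rim.
- coupling1: Pipe coupling: a plain straight steel tube 40 mm outside and 32 mm inside diameter, 80 mm long, about 0.2 kg, loose, standing on end. Origin: centre of its lower end as it starts; z along its axis, up.
- coupling2: A second pipe coupling, the same as coupling1.
- bin: Blue plastic storage bin, empty, fixed to the bench: outside 170 mm along x, 130 mm along y, walls and floor 4 mm thick. Back wall (+x) 60 mm high, sides 50 mm (28 mm in the 36 mm next to the front), front lip (-x, towards the robot) 28 mm. Origin: centre of its underside, on the bench, z up. Both couplings fit one behind the other along x.
- bin_floor (a point): Centre of the bin's inner floor, 4 mm above the bench; axes as the bin's.
- carton: Bystander: closed cardboard carton 80 x 110 mm, 60 mm high; origin centre of its underside.
- tape: Bystander: roll of packing tape lying flat, 80 mm in diameter, 48 mm high; origin centre of its underside.
- jar: Bystander: white closed jar with black cap, 64 mm in diameter, 90 mm high; origin centre of its underside.
Not all that is in view belongs to the job. What is shaped like the bolt but yellow is not meant. Leave any pink or purple look-alike of the coupling2 alone.

How it is judged:
By the outcome, as a careful person would: the job done as asked, in the order asked, and still so for the second after the job is handed in, with the robot touching nothing.
It also fails if it takes over 72 s, if anything falls off the work surface, if the arm or the gripper's body presses on something with over 40 N, if the wrist force passes 120 N, or if a joint passes its speed limit or range.

### The arm

A 6-joint arm with a two-finger parallel gripper is mounted at the origin on the work surface. World frame = base frame: x ahead of the robot, y to its left, z up, the work surface at z = 0. Lengths are in m, angles in rad, forces in N, time in s.
With the tool pointing down it reaches from about 0.325 to 0.775 m from the base axis. Payload 5.5 kg.
Tool frame: the origin (TCP) lies between the finger pads; the fingertips stand 8 mm ahead of it and the grasp point (between the pads) lies 11 mm behind it (tcp_to_tips is the distance from the TCP to the fingertips, in m); z points along the fingers, y is the line along which they close (so a half turn about z gives the same grasp; the last joint's range is limited). The gripper opens to 88 mm and grips with 3 to 60 N. Pads are 20 mm wide; open, the fingers measure 115 mm over their backs; the gripper's body (75 mm by 178 mm) begins 61 mm behind the grasp point.
Start: joints at [-1.173, 0.091, 1.231, -0, 1.82, -0.057], TCP at [0.264, -0.539, 0.231] pointing down, gripper open.
Joint ranges: [-2.87, 2.87], [-0.86, 2.18], [0.17, 2.46], [-1.51, 4.65], [0.06, 2.69], [-2.65, 2.65]. Speed limits (rad/s): [2.57, 2.57, 3.01, 3.14, 3.14, 3.14].

### API

Orientations are given as a unit quaternion [w, x, y, z].
In Python, from bench import * gives the robot as it stands. Calls block until the motion is done:
- move_to(position, orientation): joint-space move of the TCP to a pose.
- move_l(position, speed=0.15, orientation=None): straight line of the TCP; orientation=None keeps the orientation; speed is the mean speed in m/s.
- movej(angles): joint-space move.
- gripper_open() and close(): open the fingers fully, or close them until they stop; the grip force is fixed at half the most.
- hold(seconds).
- inverse_kinematics(position, orientation): joint angles nearest the present ones, or None.
- state(): the state.
- get_image(name): name is "scene" or "top"; returns a dict with "frame" (480x640x3 uint8, blue, green, red), "depth" (480x640 float32, m along the optical axis (not along the pixel's ray), 0 where there is no reading), "camera_matrix" (3x3 intrinsics, pixels), "k1" (the pictures are not rectified: a ray, as slopes to the right and down, at radius r is drawn at 1 + k1 r^2 times it, then the intrinsics apply), "view" (4x4, takes a point from world to camera coordinates). Camera axes: x right, y up, looking along -z (the intrinsics and any distortion apply to the point x, -y, -z); pixel columns grow to the right and rows downward; lengths in m; the calibration is good to about 2 mm. A picture is of the moment at which its call begins.
A pose or a line that the arm cannot do raises IKError and nothing moves.
- job_done(): hands the job in; it is judged then, once.
The state is a dict: "time": time; "joint_pos": joint angles; "dq": joint speeds; "joint_torque": joint torques, N m; "ee_pos": TCP position; "ee_rot": TCP orientation; "ft_force": force on the tool from outside, world axes, zero at the start; "moment": the same for the moment, N m; "finger_gap": finger opening in m; "finger_force": force on a finger pad.
Only numpy, scipy, OpenCV 4.12 (cv2) and the standard library are available. Lean on these libraries where they do the work, as an engineer would, in place of code of your own. Each camera call takes 0.05 s, during which the arm holds its last target. There are 200 camera calls.

## Working session

There is one attempt and no reset: what is moved stays moved. The work goes in short steps, each a Python script; the robot and the scene stay as the last script left them, time stands still between calls to the robot, and variables do not carry over. Pictures are saved under pics/ and viewed, at most 10 in all, crops included, and the job is handed in when it is done.

```bash
ls; mkdir -p pics; python3 - <<'E'
from bench import *
import cv2, numpy as np
for n in ("scene","top"):
    d=get_image(n); cv2.imwrite(f"pics/{n}0.png",d["frame"]); np.savez(f"pics/{n}0.npz",**d)
    print(n,d["camera_matrix"],d["k1"],d["view"])
print(state())
E
```

```text
pics
scene [[505.37204152   0.         316.21926627]
 [  0.         505.37204152 240.35899892]
 [  0.           0.           1.        ]] -0.07445831248664952 [[ 0.64602295  0.76329804 -0.00551896 -0.33396219]
 [-0.49340416  0.42309113  0.75996462  0.2820718 ]
 [ 0.58241453 -0.48823151  0.64994101 -1.49684399]
 [ 0.          0.          0.          1.        ]]
top [[499.4690397    0.         320.97089311]
 [  0.         499.4690397  241.33790217]
 [  0.           0.           1.        ]] -0.03777727006821985 [[ 7.69129846e-04 -9.99989868e-01 -4.43531060e-03 -6.78252584e-02]
 [ 9.83736578e-01 -4.00373691e-05  1.79617212e-01 -5.65531769e-01]
 [-1.79615570e-01 -4.50132623e-03  9.83726580e-01 -1.00584004e+00]
 [ 0.00000000e+00  0.00000000e+00  0.00000000e+00  1.00000000e+00]]
{'time': 0.1, 'joint_pos': array([-1.17269093e+00,  9.17952613e-02,  1.23173104e+00,  6.35626135e-06,
        1.81976000e+00, -5.66939330e-02]), 'dq': array([-0.00117711, -0.00255617, -0.00281866, -0.00024745, -0.00122145,
       -0.00123969]), 'joint_torque': array([ 3.44354710e-03, -4.47856092e+01, -4.07569885e+01,  7.01031508e-02,
        2.84181250e-02, -1.02566507e-04]), 'ee_pos': array([ 0.26348396, -0.53879654,  0.22963235]), 'ee_rot': array([-8.35039984e-04,  9.74255395e-01,  2.25445576e-01, -1.40820818e-04]), 'ft_force': array([ 0.93381841, -0.45661406,  1.40445183]), 'moment': array([ 0.03366688, -0.06435238,  0.06539428]), 'finger_force': 0.0, 'finger_gap': 0.08817716633151026}
```

View pics/scene0.png

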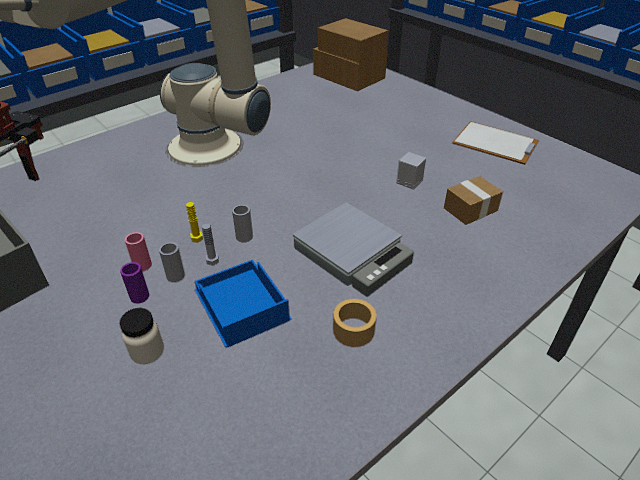

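View pics/top0.png

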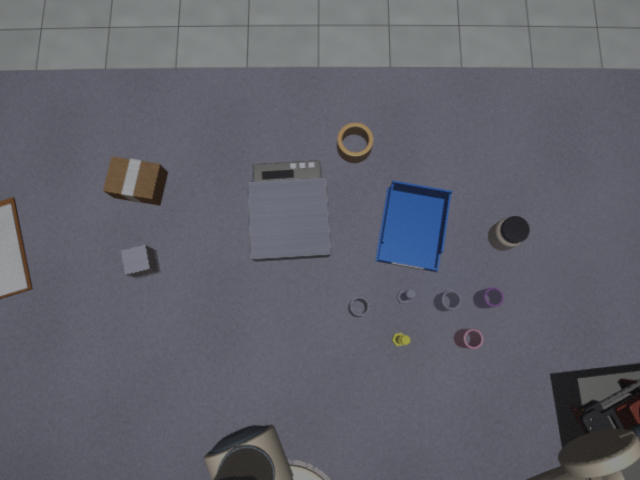

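Scene picture candidates:
- **Cup:** grey cube at (411,170), or (136,260) in the top view.
- **Bolt:** grey at (209,243), or (405,297) in the top view. The yellow look-alike at (194,222) is left alone.
- **Couplings:** grey at (243,223) and (172,262), or (359,307) and (451,300) in the top view. The pink (138,250) and purple (135,282) ones are left alone.

The bin is at (242,300), the scale at (350,245), the jar at (141,335), the tape at (355,322) and the carton at (473,200).

```bash
cat > h.py <<'E'
import cv2, numpy as np
def cloud(d):
    K=d["camera_matrix"]; V=d["view"]; z=d["depth"]
    v,u=np.mgrid[:480,:640]
    n=cv2.undistortPoints(np.stack([u,v],-1).reshape(-1,1,2).astype(np.float64),K,np.array([float(d["k1"]),0,0,0])).reshape(480,640,2)
    c=np.stack([n[...,0]*z,-n[...,1]*z,-z],-1)
    P=(c-V[:3,3])@V[:3,:3]
    P[z<=0]=np.nan
    return P
def project(d,p):
    V=d["view"]; c=V[:3,:3]@np.asarray(p)+V[:3,3]; x=np.array([[c[0],-c[1],-c[2]]])
    return cv2.projectPoints(x,np.zeros(3),np.zeros(3),d["camera_matrix"],np.array([float(d["k1"]),0,0,0]))[0].ravel()
E
python3 - <<'E'
from h import *
D={n:np.load(f"pics/{n}0.npz") for n in("scene","top")}
C={n:cloud(D[n]) for n in D}
T=C["top"]
for n,(u,v) in dict(cup=(136,260),bolt=(409,293),c1=(359,307),c2=(451,300),bin=(415,225),scale=(289,220),jar=(514,229),tape=(355,140),carton=(135,180),ybolt=(404,340),purple=(493,298),pink=(473,338)).items():
    w=T[v-22:v+23,u-22:u+23].reshape(-1,3); w=w[np.isfinite(w[:,2])]
    print(n,T[v,u].round(4),"zmax",np.percentile(w[:,2],[50,90,97,99.5]).round(3))
for n in D:
    P=C[n]; Z=P[...,2]
    print(n,"bench",np.nanmedian(Z[np.abs(Z)<.01]))
    def rect(nm,ctr,R,lo,hi):
        m=(np.hypot(P[...,0]-ctr[0],P[...,1]-ctr[1])<R)&(Z>lo)&(Z<hi)
        q=P[m][:,:2]
        if len(q)<8: print(nm,len(q));return
        r=cv2.minAreaRect((q*1000).astype(np.float32)); print(n,nm,len(q),np.round(r[0],1),np.round(r[1],1),round(r[2],1),"z",np.median(P[m][:,2]).round(4),"mean",q.mean(0).round(4))
    g=lambda u,v:T[v,u]
    rect("cup",g(136,260),.06,.066,.09)
    rect("scale",g(289,220),.135,.044,.058)
    rect("bin",g(415,225),.14,.022,.068)
    rect("c1",g(359,307),.04,.073,.095)
    rect("c2",g(451,300),.04,.073,.095)
    rect("boltshank",g(409,293),.05,.03,.097)
    rect("bolttop",g(409,293),.05,.094,.12)
    rect("bolt head",g(409,293),.05,.005,.02)
    rect("purple",g(493,298),.04,.073,.095)
    rect("pink",g(473,338),.04,.073,.095)
    rect("ybolt",g(404,340),.04,.05,.12)
    rect("tape",g(355,140),.06,.04,.06); rect("jar",g(514,229),.06,.08,.1); rect("carton",g(135,180),.1,.053,.07)
d=D["scene"]["frame"]
a=cv2.resize(d[190:300,110:270],None,fx=4,fy=4,interpolation=cv2.INTER_CUBIC)
b=cv2.resize(D["top"]["frame"][270:360,330:510],(640,320),interpolation=cv2.INTER_CUBIC)[:160]
cv2.imwrite("pics/crop1.png",np.vstack([a,b]))
E
```

```text
cup [0.5222 0.3153 0.0735] zmax [0.005 0.073 0.075 0.077]
bolt [ 0.4523 -0.2417  0.1034] zmax [0.    0.005 0.098 0.102]
c1 [ 0.4299 -0.1497  0.0039] zmax [0.001 0.012 0.08  0.083]
c2 [ 0.4437 -0.3454  0.0206] zmax [0.001 0.057 0.08  0.082]
bin [ 0.6107 -0.2763  0.0059] zmax [0.004 0.007 0.008 0.009]
scale [6.111e-01 4.000e-04 5.450e-02] zmax [0.05  0.053 0.054 0.056]
jar [ 0.5842 -0.4644  0.0898] zmax [0.006 0.091 0.092 0.094]
tape [ 8.124e-01 -1.457e-01  8.000e-04] zmax [0.003 0.048 0.05  0.052]
carton [0.698  0.3336 0.0626] zmax [0.06  0.063 0.064 0.066]
ybolt [ 0.3611 -0.2298  0.1005] zmax [0.    0.005 0.097 0.102]
purple [ 0.4474 -0.4338  0.0269] zmax [0.001 0.06  0.079 0.082]
pink [ 0.3637 -0.3879  0.0229] zmax [0.001 0.062 0.08  0.083]
scene bench 0.00027820361763225066
scene cup 269 [526.9 315.7] [54.8 58.4] 13.5 z 0.072 mean [0.5285 0.3136]
scene scale 4055 [6.21e+02 3.00e-01] [173.9 171.9] 3.1 z 0.0498 mean [ 0.6267 -0.0046]
scene bin 1826 [ 604.6 -271.2] [132.3 176. ] 79.4 z 0.0404 mean [ 0.6434 -0.2778]
scene c1 127 [ 430.7 -147.3] [38.1 41.2] 57.1 z 0.0781 mean [ 0.4313 -
[... 1235 characters left out ...]
shank 53 [ 448.8 -240.2] [18.7  9.8] 30.3 z 0.072 mean [ 0.4485 -0.2381]
top bolttop 68 [ 450.7 -243.7] [15.9 17.2] 0.2 z 0.1001 mean [ 0.4508 -0.2438]
top bolt head 73 [ 443.8 -239.9] [59.9 67.2] 9.7 z 0.012 mean [ 0.4482 -0.2394]
top purple 128 [ 445.9 -416.3] [37.  36.3] 89.5 z 0.0792 mean [ 0.4471 -0.4149]
top pink 146 [ 364.7 -371.4] [39.  39.3] 17.6 z 0.0795 mean [ 0.364  -0.3711]
top ybolt 97 [ 360.8 -231.3] [16.3 16.6] 3.9 z 0.0985 mean [ 0.3611 -0.2298]
top tape 498 [ 794.9 -141.3] [79.3 79.7] 54.9 z 0.0479 mean [ 0.7946 -0.141 ]
top jar 598 [ 584.9 -467.8] [55.5 54.3] 17.3 z 0.0901 mean [ 0.5839 -0.4664]
top carton 1856 [706.1 343.4] [112.7  82.3] 79.6 z 0.0609 mean [0.7047 0.3424]
```

View pics/crop1.png

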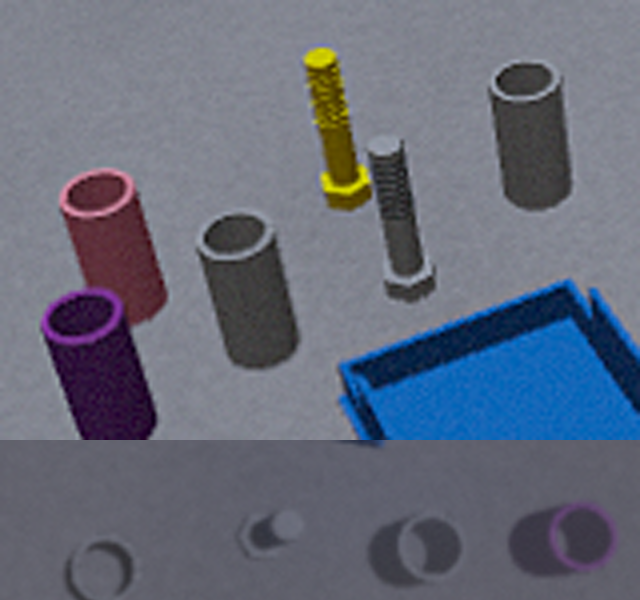

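The close crop confirms it: plain grey bolt between the two grey couplings, with the yellow bolt and the pink and purple tubes apart from them. Plan for the cup: two pitch rotations of 90°, with a regrasp while it lies on its side. First I check which tilts the IK can reach.

```bash
cat >> h.py <<'E'
from bench import *
from scipy.spatial.transform import Rotation as R
def quat(beta,u,flip=1):
    """tool direction: beta deg below horizontal in the vertical plane of heading u (deg); fingers close horizontally"""
    b,a=np.radians([beta,u]); d=np.array([np.cos(b)*np.cos(a),np.cos(b)*np.sin(a),-np.sin(b)])
    y=flip*np.array([-np.sin(a),np.cos(a),0])
    q=R.from_matrix(np.column_stack([np.cross(y,d),y,d])).as_quat()
    return q[[3,0,1,2]],d
def pose(gp,beta,u,flip=1):
    q,d=quat(beta,u,flip); return np.asarray(gp)+.011*d,q
E
python3 - <<'E'
from h import *
def t(nm,*a):
    for f in(1,-1):
        s=inverse_kinematics(*pose(*a,flip=f)); print(nm,a[1:],f,None if s is None else np.round(s,2))
for b in(105,110,115,120): t("pickA",(.525,.317,.042),b,14)
for b in(105,120): t("pickA up",(.525,.317,.14),b,14)
for b in(15,20,25,30): t("layA",(.46,.20,.026),b,20)
for b in(105,110,115,120): t("pickB",(.46,.20,.03),b,20)
for b in(15,20,25,30): t("placeB",(.6195,.002,.09),b,3)
for b in(20,30): t("placeB up",(.6195,.002,.2),b,3)
t("bolt",(.4525,-.2455,.091),90,90); t("c1",(.429,-.1455,.068),90,90); t("c2",(.442,-.331,.068),90,90)
t("bin",(.64,-.277,.073),90,-10);t("bin",(.566,-.263,.073),90,-10)
E
```

```text
pickA (105, 14) 1 [ 0.46  0.4   1.25  0.06  1.75 -1.35]
pickA (105, 14) -1 [0.46 0.4  1.25 0.06 1.75 1.79]
pickA (110, 14) 1 [ 0.45  0.48  1.16  0.07  1.84 -1.36]
pickA (110, 14) -1 [0.45 0.48 1.16 0.07 1.84 1.78]
pickA (115, 14) 1 [ 0.44  0.55  1.08  0.09  1.93 -1.36]
pickA (115, 14) -1 [0.44 0.55 1.08 0.09 1.93 1.78]
pickA (120, 14) 1 [ 0.44  0.63  1.    0.11  2.03 -1.36]
pickA (120, 14) -1 [0.44 0.63 1.   0.11 2.03 1.78]
pickA up (105, 14) 1 [ 0.46  0.36  1.13  0.06  1.91 -1.34]
pickA up (105, 14) -1 [0.46 0.36 1.13 0.06 1.91 1.8 ]
pickA up (120, 14) 1 [ 0.44  0.59  0.88  0.12  2.18 -1.34]
pickA up (120, 14) -1 [0.44 0.59 0.88 0.12 2.18 1.8 ]
layA (15, 20) 1 None
layA (15, 20) -1 None
layA (20, 20) 1 None
layA (20, 20) -1 None
layA (25, 20) 1 None
layA (25, 20) -1 None
layA (30, 20) 1 None
layA (30, 20) -1 None
pickB (105, 20) 1 [ 0.34  0.13  1.59 -0.    1.69 -1.58]
pickB (105, 20) -1 [ 0.34  0.13  1.59 -0.    1.69  1.57]
pickB (110, 20) 1 [ 0.34  0.21  1.52 -0.    1.77 -1.58]
pickB (110, 20) -1 [ 0.34  0.21  1.52 -0.    1.77  1.57]
pickB (115, 20) 1 [ 0.34  0.28  1.45 -0.    1.85
[... 560 characters left out ...]
4  0.58  0.36 -2.2 ]
placeB up (20, 3) -1 [-0.16 -0.72  2.34  0.58  0.36  0.95]
placeB up (30, 3) 1 [-0.14 -0.66  2.21  0.31  0.57 -1.93]
placeB up (30, 3) -1 [-0.14 -0.66  2.21  0.31  0.57  1.21]
bolt (90, 90) 1 [-0.56 -0.12  1.7   0.    1.55  2.58]
bolt (90, 90) -1 [-0.56 -0.12  1.7   0.    1.55 -0.56]
c1 (90, 90) 1 None
c1 (90, 90) -1 [-0.4  -0.28  1.89  0.    1.53 -0.4 ]
c2 (90, 90) 1 [-0.7  -0.    1.63  0.    1.51  2.44]
c2 (90, 90) -1 [-0.7  -0.    1.63  0.    1.51 -0.7 ]
bin (90, -10) 1 [-0.46  0.38  1.19  0.    1.57 -1.85]
bin (90, -10) -1 [-0.46  0.38  1.19  0.    1.57  1.29]
bin (90, -10) 1 [-0.49  0.19  1.43  0.    1.53 -1.89]
bin (90, -10) -1 [-0.49  0.19  1.43  0.    1.53  1.26]
```

```bash
python3 - <<'E'
from h import *
def t(nm,*a):
    for f in(-1,):
        s=inverse_kinematics(*pose(*a,flip=f)); print(nm,a,None if s is None else np.round(s,2))
for p,u in(((.56,.22),21),((.58,.25),23)):
  for b in(30,35,40): t("layA",(*p,.026),b,u);t("layA up",(*p,.12),b,u); t("lay back",(p[0]-.05,p[1]-.02,.08),b,u);t("pickB",(*p,.03),b+90,u); t("pickBup",(*p,.13),b+90,u)
for b in(30,35,40):t("place",(.6195,.002,.09),b,0);t("place up",(.6195,.002,.17),b,0);t("place back",(.54,.002,.15),b,0)
for b in(125,130):t("pickA",(.525,.317,.042),b,14)
E
```

```text
layA ((0.56, 0.22, 0.026), 30, 21) [ 0.27 -0.47  2.42  0.52  0.16  1.01]
layA up ((0.56, 0.22, 0.12), 30, 21) [ 0.27 -0.66  2.36  0.2   0.41  1.34]
lay back ((0.51, 0.2, 0.08), 30, 21) None
pickB ((0.56, 0.22, 0.03), 120, 21) [ 0.33  0.62  1.03 -0.02  2.01  1.53]
pickBup ((0.56, 0.22, 0.13), 120, 21) [ 0.33  0.57  0.92 -0.02  2.17  1.52]
layA ((0.56, 0.22, 0.026), 35, 21) [ 0.28 -0.46  2.37  0.26  0.29  1.27]
layA up ((0.56, 0.22, 0.12), 35, 21) [ 0.28 -0.62  2.29  0.15  0.52  1.39]
lay back ((0.51, 0.2, 0.08), 35, 21) None
pickB ((0.56, 0.22, 0.03), 125, 21) [ 0.33  0.7   0.95 -0.02  2.1   1.53]
pickBup ((0.56, 0.22, 0.13), 125, 21) [ 0.33  0.65  0.84 -0.03  2.26  1.52]
layA ((0.56, 0.22, 0.026), 40, 21) [ 0.28 -0.44  2.31  0.16  0.41  1.37]
layA up ((0.56, 0.22, 0.12), 40, 21) [ 0.28 -0.58  2.22  0.11  0.63  1.43]
lay back ((0.51, 0.2, 0.08), 40, 21) [ 0.26 -0.77  2.4   0.13  0.64  1.4 ]
pickB ((0.56, 0.22, 0.03), 130, 21) [ 0.33  0.79  0.86 -0.03  2.19  1.53]
pickBup ((0.56, 0.22, 0.13), 130, 21) [ 0.33  0.73  0.76 -0.03  2.35  1.52]
layA ((0.58, 0.25, 0.026), 30, 23) [ 0.31 -0.35
[... 1185 characters left out ...]
 1.25]
place up ((0.6195, 0.002, 0.17), 30, 0) [-0.1  -0.64  2.25  0.18  0.49  1.36]
place back ((0.54, 0.002, 0.15), 30, 0) None
place ((0.6195, 0.002, 0.09), 35, 0) [-0.09 -0.51  2.28  0.18  0.43  1.35]
place up ((0.6195, 0.002, 0.17), 35, 0) [-0.09 -0.6   2.18  0.13  0.6   1.41]
place back ((0.54, 0.002, 0.15), 35, 0) None
place ((0.6195, 0.002, 0.09), 40, 0) [-0.09 -0.48  2.21  0.13  0.54  1.4 ]
place up ((0.6195, 0.002, 0.17), 40, 0) [-0.09 -0.55  2.11  0.1   0.71  1.44]
place back ((0.54, 0.002, 0.15), 40, 0) [-0.11 -0.85  2.32  0.12  0.81  1.42]
pickA ((0.525, 0.317, 0.042), 125, 14) [0.43 0.71 0.91 0.12 2.12 1.79]
pickA ((0.525, 0.317, 0.042), 130, 14) [0.43 0.79 0.83 0.14 2.21 1.8 ]
```

```bash
cat >> h.py <<'E'
def go(gp,beta,u,flip=-1): move_to(*pose(gp,beta,u,flip))
def lin(gp,beta,u,speed=.15,flip=-1): p,q=pose(gp,beta,u,flip); move_l(p,speed,q)
def rep(t=""):
    s=state(); print(t,"t%.2f"%s["time"],"tcp",s["ee_pos"].round(4),"gap %.4f F %.1f"%(s["finger_gap"],s["finger_force"]),"ft",s["ft_force"].round(1))
E
cat > a.py <<'E'
from h import *
U=14; u=np.array([np.cos(np.radians(U)),np.sin(np.radians(U)),0])
gp=np.array([.525,.317,.042])+.004*u; d=quat(130,U)[1]
go(gp-.10*d+[0,0,.08],130,U); rep("above")
lin(gp-.07*d,130,U,.25); lin(gp,130,U,.12); rep("at"); close(); rep("closed")
lin(gp+[0,0,.11],130,U,.2); rep("lift")
cv2.imwrite("pics/a1.png",get_image("scene")["frame"][60:300,250:570])
E
python3 a.py
```

```text
Traceback (most recent call last):
  File "a.py", line 4, in <module>
    go(gp-.10*d+[0,0,.08],130,U); rep("above")
    ~~^^^^^^^^^^^^^^^^^^^^^^^^^^
  File "h.py", line 23, in go
    def go(gp,beta,u,flip=-1): move_to(*pose(gp,beta,u,flip))
                               ~~~~~~~^^^^^^^^^^^^^^^^^^^^^^^
bench.IKError: the arm cannot take that pose within its joint ranges
```

```bash
sed -i 's/^go(gp-.*/go(gp+[0,0,.16],105,U); rep("above")/; s/^lin(gp-.07\*d,130,U,.25); /go(gp-.055*d,130,U); /' a.py
python3 - <<'E'
from h import *
U=14; gp=np.array([.529,.318,.042]); d=quat(130,U)[1]
for p,b in((gp+[0,0,.16],105),(gp-.055*d,130),(gp+[0,0,.11],130)): print(inverse_kinematics(*pose(p,b,U,-1)))
E
python3 a.py
```

```text
[0.45685176 0.36204191 1.00971975 0.06079195 2.02526863 1.80298004]
[0.41693169 0.90045918 0.58950358 0.1537244  2.33647356 1.81051987]
[0.42431953 0.75579796 0.68431025 0.16832462 2.38450731 1.83217147]
above t3.24 tcp [0.5266 0.3165 0.1915] gap 0.0875 F 0.0 ft [ 0.3 -0.8 -0.1]
at t4.53 tcp [0.5228 0.3168 0.037 ] gap 0.0878 F 0.0 ft [-0.3 -0.3  0.4]
closed t5.17 tcp [0.5221 0.3163 0.0334] gap 0.0520 F 30.0 ft [-0.1  0.5  0. ]
lift t5.88 tcp [0.5219 0.3162 0.142 ] gap 0.0521 F 30.0 ft [-0.3 -0.9 -3.2]
```

View pics/a1.png

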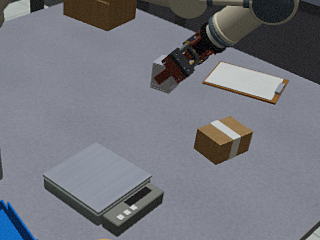

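```bash
cat >> h.py <<'E'
def touch(gp,beta,u,zs,thr=2.5,flip=-1):
    """lower in 1 mm steps from zs[0] to zs[1] until the tool feels an upward push"""
    lin([gp[0],gp[1],zs[0]],beta,u,.08,flip); hold(.2)
    f0=np.mean([state()["ft_force"][2] for _ in range(1)]); z=zs[0]
    while z>zs[1]:
        z-=.001; lin([gp[0],gp[1],z],beta,u,.02,flip); f=state()["ft_force"][2]
        if f-f0>thr:
            hold(.05); f=state()["ft_force"][2]
            if f-f0>thr: break
    print("touch z %.4f f0 %.1f f %.1f"%(z,f0,f)); return z
E
cat > b.py <<'E'
from h import *
g=np.array([.56,.22,0]); U=21; u=np.array([np.cos(np.radians(U)),np.sin(np.radians(U)),0])
go(g+[0,0,.16],88,U); rep("mid"); go(g+[0,0,.10],40,U); rep("rot")
z=touch(g,40,U,(.036,.026)); rep("down"); gripper_open(); rep("open")
d=quat(40,U)[1]
lin(g+[0,0,z]-.06*d,40,U,.2); rep("back")
D={n:get_image(n) for n in("scene","top")}
for n in D:
    P=cloud(D[n]); m=(np.hypot(P[...,0]-.565,P[...,1]-.22)<.055)&(P[...,2]>.045)&(P[...,2]<.06); q=P[m][:,:2]
    r=cv2.minAreaRect((q*1000).astype(np.float32)); print(n,len(q),np.round(r[0],1),np.round(r[1],1),r[2],np.median(P[m][:,2]))
cv2.imwrite("pics/b1.png",np.hstack([cv2.resize(D["scene"]["frame"][60:300,250:570],(400,300)),cv2.resize(D["top"]["frame"][150:390,80:400],(400,300))]))
E
python3 b.py
```

```text
mid t6.75 tcp [0.5595 0.2203 0.1477] gap 0.0518 F 30.0 ft [ 0.5  0.4 -2.1]
rot t7.74 tcp [0.5684 0.2236 0.0934] gap 0.0515 F 30.0 ft [-0.3  0.2 -1.2]
touch z 0.0280 f0 -1.8 f 5.7
down t10.99 tcp [0.5689 0.2234 0.023 ] gap 0.0521 F 30.0 ft [-1.4 -0.6  5.7]
open t11.72 tcp [0.5679 0.223  0.0209] gap 0.0878 F 0.0 ft [-0.8 -0.6 -0.9]
back t12.17 tcp [0.5255 0.2066 0.0606] gap 0.0876 F 0.0 ft [-0.   0.4  0.1]
scene 404 [568.7 221.7] [69.9 57.8] 19.514339447021484 0.051673378522218025
top 861 [565.6 222.6] [73.3 53. ] 20.41067123413086 0.05248738849556577
```

View pics/b1.png

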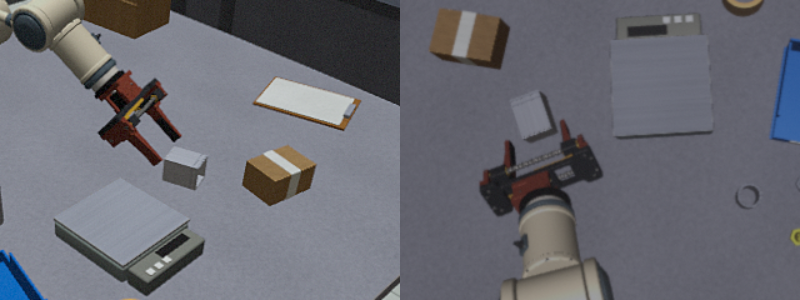

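```bash
sed -i 's/z-=.001; lin/z-=.0007; lin/' h.py; cat > c.py <<'E'
from h import *
U=20.5; u=np.array([np.cos(np.radians(U)),np.sin(np.radians(U)),0])
gp=np.array([.567,.222,.030])+.004*u; d=quat(130,U)[1]; pan=np.array([.6195-.004,.0018,0])
K=[(gp+[0,0,.16],100,U),(gp-.055*d,130,U),(gp+[0,0,.09],130,U),((.59,.11,.2),88,10),(pan+[0,0,.15],40,0)]
for k in K: assert inverse_kinematics(*pose(*k,-1)) is not None,k
lin((.54,.21,.15),55,U,.25); go(*K[0]); go(*K[1]); rep("app"); lin(gp,130,U,.12); hold(.15); rep("at"); close(); rep("closed")
lin(K[2][0],130,U,.2); rep("lift"); go(*K[3]); go(*K[4]); hold(.15); rep("over pan")
D={n:get_image(n) for n in("scene","top")}
cv2.imwrite("pics/c1.png",np.hstack([cv2.resize(D["scene"]["frame"][130:310,230:470],(400,300)),cv2.resize(D["top"]["frame"][100:340,180:500],(400,300))]))
E
python3 c.py
```

```text
app t14.44 tcp [0.5973 0.2333 0.0652] gap 0.0878 F 0.0 ft [0.4 0.1 1.8]
at t15.20 tcp [0.5651 0.2212 0.0233] gap 0.0880 F 0.0 ft [ 0.2 -0.6 -0.4]
closed t15.85 tcp [0.5641 0.221  0.0214] gap 0.0521 F 30.0 ft [0.4 1.3 0.1]
lift t16.45 tcp [0.5641 0.2209 0.1105] gap 0.0519 F 30.0 ft [-0.1 -0.2 -3.8]
over pan t18.43 tcp [0.6249 0.0025 0.144 ] gap 0.0518 F 30.0 ft [ 0.8 -0.8 -2.7]
```

View pics/c1.png

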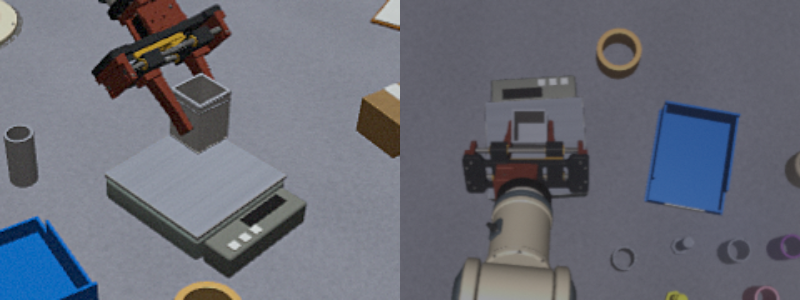

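```bash
cat > d.py <<'E'
from h import *
pan=np.array([.6195-.004,.0018,0])
z=touch(pan,40,0,(.094,.086),thr=2.0); rep("down"); gripper_open(); hold(.1); rep("open")
d=quat(40,0)[1]
lin(pan+[0,0,z]-.06*d,40,0,.15); rep("back")
lin((.56,-.01,.22),60,0,.3)
bolt=np.array([.4525,-.2455,0])
go(bolt+[0,0,.22],90,90); rep("over bolt")
D={n:get_image(n) for n in("scene","top")}
for n in D:
    P=cloud(D[n]); np.savez(f"pics/{n}d.npz",**D[n])
    for nm,c,r_,lo,hi in(("rim",(.62,.002),.06,.115,.13),("pan",(.62,.0),.125,.046,.055)):
        m=(np.hypot(P[...,0]-c[0],P[...,1]-c[1])<r_)&(P[...,2]>lo)&(P[...,2]<hi); q=P[m][:,:2]
        r=cv2.minAreaRect((q*1000).astype(np.float32)); print(n,nm,len(q),np.round(r[0],1),np.round(r[1],1),round(r[2],1),np.median(P[m][:,2]).round(4))
cv2.imwrite("pics/d1.png",np.hstack([cv2.resize(D["scene"]["frame"][130:310,230:470],(400,300)),cv2.resize(D["top"]["frame"][100:340,180:500],(400,300))]))
E
python3 d.py
```

```text
touch z 0.0898 f0 -2.4 f 0.6
down t21.12 tcp [0.6243 0.0017 0.0835] gap 0.0517 F 30.0 ft [0.4 0.4 0.6]
open t21.95 tcp [0.6239 0.0018 0.0828] gap 0.0879 F 0.0 ft [ 0.4 -0.1 -0. ]
back t22.50 tcp [0.5782 0.0017 0.1216] gap 0.0878 F 0.0 ft [-0.1 -0.1 -0.4]
over bolt t24.88 tcp [ 0.4524 -0.245   0.2085] gap 0.0875 F 0.0 ft [ 0.7  0.4 -0.6]
scene rim 246 [621.9   1.2] [55.6 56. ] 88.7 0.1201
scene pan 2928 [620.8   1.1] [173.2 174.5] 3.4 0.0498
top rim 222 [619.6   4.1] [53.8 52.7] 0.3 0.1219
top pan 5298 [618.3   2.3] [170.9 168.2] 3.6 0.0505
```

View pics/d1.png

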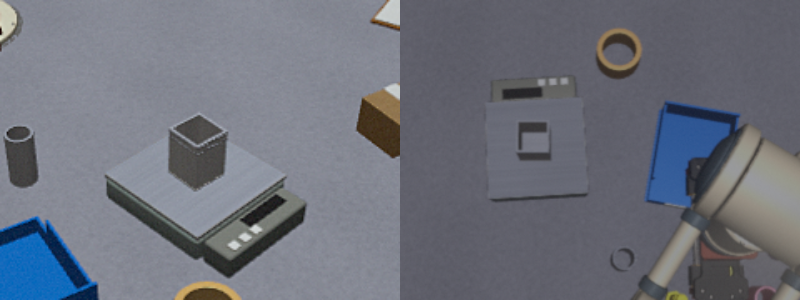

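```bash
cat > e.py <<'E'
from h import *
b=np.array([.4525,-.2455,0]); c=np.array([.6207,.0025,0])
lin(b+[0,0,.091],90,90,.15); hold(.15); rep("at"); close(); rep("closed")
lin(b+[0,0,.25],90,90,.25); go(c+[0,0,.25],90,90); hold(.2); rep("over cup")
D={n:get_image(n) for n in("scene","top")}
P=cloud(D["scene"]); r=np.hypot(P[...,0]-c[0],P[...,1]-c[1])
for lo,hi in((.155,.175),(.178,.205),(.205,.225)):
    m=(r<.04)&(P[...,2]>lo)&(P[...,2]<hi); print(lo,m.sum(),P[m].mean(0).round(4),P[m].min(0).round(4))
cv2.imwrite("pics/e1.png",np.hstack([cv2.resize(D["scene"]["frame"][110:290,230:470],(400,300)),cv2.resize(D["top"]["frame"][100:340,180:500],(400,300))]))
E
python3 e.py
```

```text
at t26.14 tcp [ 0.4531 -0.2459  0.0814] gap 0.0880 F 0.0 ft [-0.1  0.9  0.5]
closed t27.23 tcp [ 0.4525 -0.2455  0.0799] gap 0.0172 F 30.0 ft [-0.5 -0.4 -0.7]
over cup t29.36 tcp [0.6204 0.001  0.2394] gap 0.0174 F 30.0 ft [ 1.2 -0.1 -3.1]
0.155 119 [ 0.6275 -0.0045  0.1685] [ 0.6073 -0.0146  0.1599]
0.178 101 [ 0.6268 -0.0039  0.192 ] [ 0.6172 -0.0103  0.1782]
0.205 78 [ 0.6268 -0.0041  0.2157] [ 0.6176 -0.0097  0.2053]
```

View pics/e1.png

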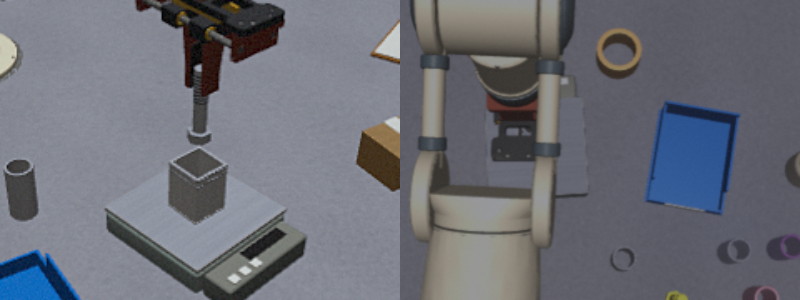

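```bash
cat > f.py <<'E'
from h import *
c=np.array([.6207,.0025,0])
lin(c+[0,0,.16],90,90,.12)
z=touch(c,90,90,(.1475,.1415),thr=2.0); rep("down"); gripper_open(); hold(.1); rep("open")
lin(c+[0,0,z+.06],90,90,.15)
k=np.array([.429,-.1455,0]); go(k+[0,0,.2],90,90); rep("over c1")
D={n:get_image(n) for n in("scene","top")}
P=cloud(D["scene"]); m=(np.hypot(P[...,0]-.62,P[...,1])<.035)&(P[...,2]>.13); print("bolt",m.sum(),P[m].mean(0).round(4),P[m].max(0).round(4))
P=cloud(D["top"]); m=(np.hypot(P[...,0]-.62,P[...,1])<.06)&(P[...,2]>.115)&(P[...,2]<.13); r=cv2.minAreaRect((P[m][:,:2]*1000).astype(np.float32)); print("rim",r)
cv2.imwrite("pics/f1.png",np.hstack([cv2.resize(D["scene"]["frame"][130:310,230:470],(400,300)),cv2.resize(D["top"]["frame"][100:340,180:500],(400,300))]))
E
python3 f.py
```

```text
touch z 0.1433 f0 -2.4 f 2.1
down t32.42 tcp [0.6208 0.0025 0.133 ] gap 0.0174 F 30.0 ft [-1.5  1.1  2.1]
open t33.67 tcp [0.6207 0.0025 0.1323] gap 0.0880 F 0.0 ft [-0.5 -0.6 -0.3]
over c1 t35.18 tcp [ 0.4294 -0.1452  0.1886] gap 0.0880 F 0.0 ft [ 1.3 -0.2 -0.2]
bolt 112 [ 0.6255 -0.0018  0.1445] [0.6326 0.0109 0.1555]
rim ((619.3325805664062, 4.014324188232422), (53.17552185058594, 52.54814910888672), 0.3861097991466522)
```

View pics/f1.png

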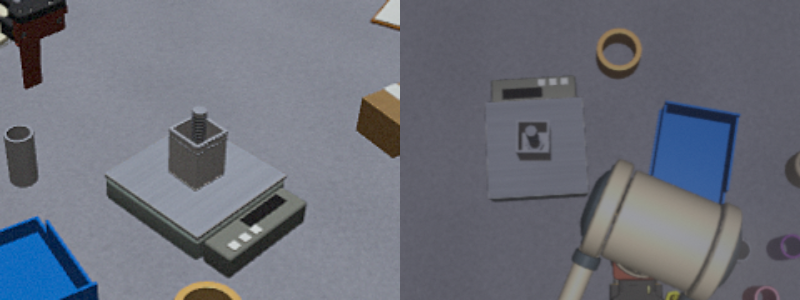

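```bash
cat > g.py <<'E'
from h import *
a=np.radians(-10.5); bx=np.array([np.cos(a),np.sin(a),0]); B=np.array([.603,-.270,0])
def coupling(k,uk,t):
    k=np.array([*k,0]); go(k+[0,0,.17],90,uk); lin(k+[0,0,.068],90,uk,.15); hold(.15); close(); rep("closed")
    lin(k+[0,0,.18],90,uk,.25); go(t+[0,0,.18],90,-10.5); hold(.1)
    z=touch(t,90,-10.5,(.077,.0695),thr=2.); rep("down"); gripper_open(); hold(.1)
    lin(t+[0,0,.19],90,-10.5,.25); rep("up")
coupling((.429,-.1455),-10.5,B+.038*bx)
coupling((.4422,-.331),90,B-.038*bx)
movej([.9,.09,1.23,0,1.82,0]); hold(.3); rep("clear")
D={n:get_image(n) for n in("scene","top")}
for n in D:
    P=cloud(D[n]); m=(np.hypot(P[...,0]-.603,P[...,1]+.27)<.08)&(P[...,2]>.077)&(P[...,2]<.095)
    for s in(P[...,0]>.603,P[...,0]<=.603):
        q=P[m&s]; print(n,len(q),np.round(cv2.minEnclosingCircle((q[:,:2]*1000).astype(np.float32)),1) if 0 else q.mean(0).round(4),np.ptp(q,0).round(3))
cv2.imwrite("pics/g1.png",np.hstack([cv2.resize(D["scene"]["frame"][120:390,80:440],(400,300)),cv2.resize(D["top"]["frame"][100:400,120:520],(400,300))]))
E
python3 g.py
```

```text
closed t38.62 tcp [ 0.429  -0.1455  0.057 ] gap 0.0401 F 30.0 ft [-0.3 -0.2 -0.7]
touch z 0.0714 f0 -1.7 f 2.6
down t43.99 tcp [ 0.6405 -0.277   0.061 ] gap 0.0403 F 30.0 ft [-0.4 -0.6  2.6]
up t45.59 tcp [ 0.6402 -0.2768  0.1778] gap 0.0878 F 0.0 ft [-0.1  0.6 -0.9]
closed t49.12 tcp [ 0.4421 -0.331   0.0569] gap 0.0402 F 29.9 ft [-0.3 -0.1 -0.1]
touch z 0.0714 f0 -2.6 f 1.1
down t55.23 tcp [ 0.5658 -0.2631  0.0609] gap 0.0401 F 30.0 ft [-1.4  0.4  1.1]
up t56.83 tcp [ 0.5654 -0.263   0.1777] gap 0.0878 F 0.0 ft [ 0.1  0.7 -0.6]
clear t59.90 tcp [0.346  0.4903 0.2317] gap 0.0877 F 0.0 ft [-0.  -0.1  0.1]
scene 179 [ 0.6425 -0.2783  0.082 ] [0.041 0.039 0.009]
scene 172 [ 0.5688 -0.2637  0.0819] [0.04  0.04  0.009]
top 131 [ 0.6396 -0.2749  0.0828] [0.039 0.04  0.011]
top 127 [ 0.5646 -0.2598  0.0832] [0.039 0.04  0.01 ]
```

View pics/g1.png

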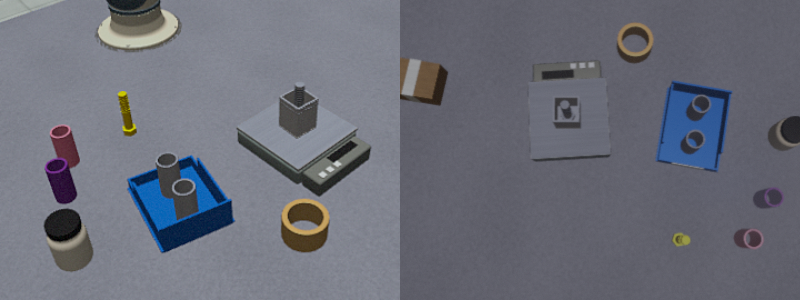

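The left view shows the bolt upright in the cup on the pan at (300,110) and both couplings standing in the bin at (168,175) and (184,198). The carton, tape, jar and look-alikes are where they started and the arm is clear.

```bash
python3 -c "
from bench import *
print(job_done())"
```

```text
the job is handed in; nothing more can be done
None
```

The job is handed in at about 60 s: the cup stands mouth up on the middle of the pan with the bolt head down in it, both couplings stand on end in the blue bin, and the carton, tape roll and jar were not touched.

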